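Advance the vial carousel with its freewheel lever

TASK

Bring the black-capped vial of the carousel to the red pointer, working the carousel only by its blue-handled freewheel lever. First swing the lever clockwise (seen from above) all the way back to its stop, which runs free and must leave the carousel standing; then swing it anticlockwise, which grips and carries the carousel along, until the black-capped vial stands right at the red pointer, and let go. Do not touch the carousel or its vials.

Things in the scene. Friction and masses are not known exactly. Their poses are not given: they have to be found in the camera images.
- lever_grip (a point): centre of the blue upright grip of the lever, a freely spinning round sleeve 20 mm in diameter and 60 mm tall (this point is 28 mm below its top, 78 mm above the worktop). It stands 145 mm from the carousel's axis, well outside the vials, and travels on a circle about that axis. A push of about 2 N moves it.
- lever (a joint): lever angle in rad, + anticlockwise seen from above; stops at -0.65 (back) and +0.65 (forward); stays where it is left. Clockwise it runs free (pawl clicks over the teeth, carousel stays). Anticlockwise the pawl catches the next tooth after up to 0.26 rad of idle travel, then carries the carousel along by the same angle. Starts near the forward stop; one full stroke is enough.
- black_vial (a point): middle of the only black-capped vial on the carousel (22 mm diameter, 43 mm tall, fixed in its seat); the other five have white caps. It circles the carousel's axis at 58 mm radius, 60 mm above the worktop. It starts 0.55 to 0.9 rad clockwise of the pointer (seen from above), so the carousel has to go anticlockwise.
- pointer (a point): where the middle of the vial has to come: the point 58 mm from the carousel's axis, in line with the red pointer (a red bracket 55 mm tall on the edge of the grey base, on the carousel's outside, its tip directed at the axis), 60 mm above the worktop.
- carousel: white turntable with a 24-tooth aluminium ratchet rim (176 mm diameter, top 38 mm above the worktop) and six vials whose caps reach 81 mm above the worktop. Its origin lies on its vertical axis, which is also the lever's axis, at worktop height. Friction keeps it where it is left; it is on a fixed round base 240 mm in diameter.

How it is judged:
By the outcome, as a careful person would: the job done as asked, in the order asked, and still so for the second after the job is handed in, with the robot touching nothing.
It also fails if it takes over 42 s, if anything falls off the work surface, if the arm or the gripper's body presses on something with over 40 N, if the wrist force passes 120 N, or if a joint passes its speed limit or range.

ROBOT

A 6-joint arm with a two-finger parallel gripper is mounted at the origin on a cart in front of the work surface, level with it; the furniture and walls round the work are solid. World frame = base frame: x ahead of the robot, y to its left, z up, the work surface at z = 0. Lengths are in m, angles in rad, forces in N, time in s.
With the tool pointing down it reaches from about 0.375 to 0.9 m from the base axis. Payload 3.1 kg.
Tool frame: the origin (TCP) lies at the very end of the fingers, on their centre line; the grasp point (between the pads) lies r.grasp_offset behind it (r.grasp_offset is the distance from the TCP to the grasp point, in m); x points along the fingers, y is the direction in which the jaws open and shut, and the axes are right-handed (so a half turn about x gives the same grasp; the last joint's range is limited). The gripper opens to 85 mm and grips with 20 to 120 N. Pads are 22 mm wide; open, the fingers measure 114 mm over their backs; the gripper's body (76 mm by 85 mm) begins 54 mm behind the grasp point. The pads swing forward as they close: fully open they stand 13 mm farther back than shut.
Start: joints at [-1.446, 0.527, 1.433, -0, 1.181, -0.178], TCP at [0.187, -0.596, 0.231] pointing down, gripper open.
Joint ranges: [-3.08, 3.08], [-0.75, 2.2], [0.22, 2.44], [-1.43, 4.57], [0, 2.65], [-2.85, 2.85]. Speed limits (rad/s): [2.79, 2.79, 3.14, 3.14, 3.14, 3.14].

INTERFACE

Orientations are given as [roll, pitch, yaw] about the fixed x, y, z axes, in that order (R = Rz(yaw) Ry(pitch) Rx(roll)).
In Python, from rig import r gives the robot as it stands.
- The arm moves only by the tool send_rows, never from a script. Its argument "rows" is one flat list of numbers, 5 for each row, row after row: the closure in counts, from 0 (fully open) to 255 (shut), then the shift along the tool's x, y, z in m, then the turn about the tool's x in degrees. In form: [grip, dx, dy, dz, roll, grip, dx, dy, dz, roll, ...]. A call has 1 to 12 rows; each row is the pose to reach, as a shift and turn from the pose measured when the call began, along the tool's axes at that moment; what a row does not reach only later rows make up. A row lasts 1/12 s, in which the tool goes at most 41.7 mm and 7.16 degrees, less where a joint would pass 70% of its speed; a pose out of reach is approached as far as the arm can. A call with a gripper value outside its range is refused whole. The fingers move at their own pace and stop on an object; the grip force is fixed at half the most. Time passes only in rows, so rows that repeat a pose let the fingers close. It gives the time, the measured TCP pose, the force and the opening at its end, in the units of the state.
- r.get_obs(): the state, without advancing time (a new reading comes with each control period).
- r.camera(name): name is "scene" or "side" or "wrist"; returns the picture (384x512x3 uint8, blue, green, red); there is no depth.
- r.camera_info(name): a dict with "K" (3x3 intrinsics, pixels), "k1" (the pictures are not rectified: a ray, as slopes to the right and down, at radius r is drawn at 1 + k1 r^2 times it, then the intrinsics apply), "extrinsics" (4x4, takes a point from world to camera coordinates). Camera axes: x right, y up, looking along -z (the intrinsics and any distortion apply to the point x, -y, -z); pixel columns grow to the right and rows downward; lengths in m; the calibration is good to about 2 mm. A picture is of the moment at which its call begins: read the wrist's pose just before it. camera_info takes no time and is no camera call; for the wrist camera it gives the pose at the moment of the call.
- r.finish_job(): hands the job in, once; it reports no verdict.
The state is a dict: "time": time; "joint_positions": joint angles; "dq": joint speeds; "joint_efforts": joint torques, N m; "ee_pos": TCP position; "eef_rot": TCP orientation; "ft_force": force on the tool from outside, world axes, zero at the start; "torque": the same for the moment, N m; "grip_width": finger opening in m.
Only numpy, scipy, OpenCV 4.12 (cv2) and the standard library are available. Lean on these libraries where they do the work, as an engineer would, in place of code of your own. Each camera call takes 0.05 s, during which the arm holds its last target. There are 200 camera calls.

## Working session

There is one attempt and no reset: what is moved stays moved. The work goes in short steps, Python scripts to look and compute and a tool call to move; the robot and the scene stay as the last step left them, time stands still between calls to the robot, and variables do not carry over. Pictures are saved under pics/ and viewed, about 8 in all and at most 12, crops included, and the job is handed in when it is done.

Besides the shell and the picture viewer there is one more tool, called after "Call:" as name(argument=value, ...) on one line, values as JSON. send_rows: Moves the arm, as the interface text tells. Its arguments: {"type":"object","properties":{"rows":{"type":"array","items":{"type":"number"}}},"required":["rows"]}

```bash
mkdir -p pics; python3 - <<'E'
from rig import r
import cv2,numpy as np
o=r.get_obs();print({k:np.round(v,3) for k,v in o.items()}, r.grasp_offset)
a=r.camera("scene");b=r.camera("side");cv2.imwrite("pics/scene.png",a);cv2.imwrite("pics/side.png",b)
cv2.imwrite("pics/both.png",np.hstack([a,b])[:, :]) 
for n in("scene","side"):
  i=r.camera_info(n);print(n,i["K"],i["k1"],np.round(i["extrinsics"],3))
E
```

```text
{'time': np.float64(0.0), 'joint_positions': array([-1.446,  0.528,  1.434,  0.   ,  1.181, -0.179]), 'dq': array([-0.   , -0.001,  0.   ,  0.002, -0.   ,  0.003]), 'joint_efforts': array([-1.0000e-03, -4.4236e+01, -1.7803e+01, -0.0000e+00,  8.0000e-03,
        0.0000e+00]), 'ee_pos': array([ 0.187, -0.596,  0.23 ]), 'eef_rot': array([-1.75 ,  1.569,  1.696]), 'ft_force': array([-0.637,  0.051, -0.156]), 'torque': array([-0.051,  0.052,  0.023]), 'grip_width': np.float64(0.085)} 0.0187
scene [[411.3576985    0.         258.1895259 ]
 [  0.         411.3576985  195.46979069]
 [  0.           0.           1.        ]] -0.13116528537819266 [[-0.886 -0.463  0.014  0.484]
 [ 0.348 -0.644  0.681 -0.263]
 [-0.307  0.608  0.732 -0.728]
 [ 0.     0.     0.     1.   ]]
side [[431.27899102   0.         255.50483281]
 [  0.         431.27899102 194.01822223]
 [  0.           0.           1.        ]] -0.1527708721484859 [[-0.997 -0.074 -0.018  0.553]
 [ 0.035 -0.65   0.759 -0.102]
 [-0.068  0.756  0.651 -0.862]
 [ 0.     0.     0.     1.   ]]
```

View pics/scene.png

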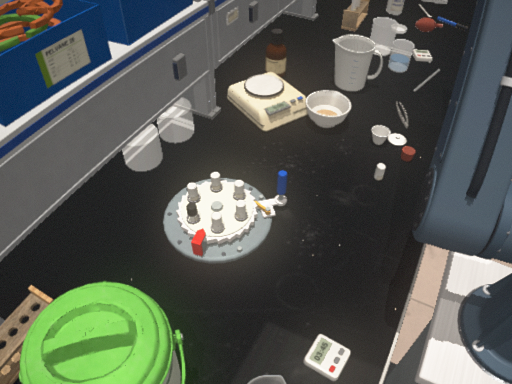

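View pics/side.png

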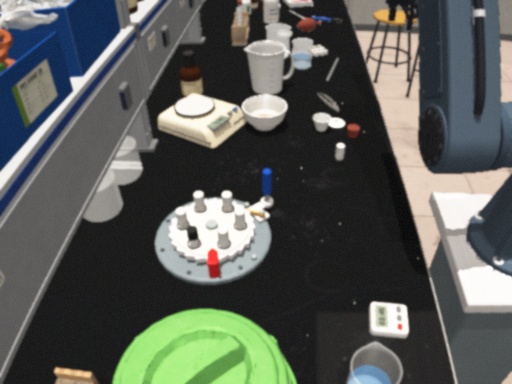

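The scene view shows the blue grip at about (282,182), the red pointer at (198,242) and the black cap at (193,208). In the side view they are at about (267,182), (213,263) and (192,233).

```bash
cat > h.py <<'E'
import numpy as np,cv2
from rig import r
def D(i): return np.array([i["k1"],0,0,0,0])
def ray(i,uv):
    p=cv2.undistortPoints(np.float64(uv).reshape(-1,1,2),i["K"],D(i)).reshape(-1,2)
    E=i["extrinsics"];d=np.c_[p[:,0],-p[:,1],-np.ones(len(p))]@E[:3,:3]
    return -E[:3,:3].T@E[:3,3],d
def plane(i,uv,z):
    c,d=ray(i,uv);return c+d*((z-c[2])/d[:,2])[:,None]
def tri(ia,ua,ib,ub):
    c1,d1=ray(ia,ua);c2,d2=ray(ib,ub);A=np.zeros((3,3));b=np.zeros(3)
    for c,d in((c1,d1[0]),(c2,d2[0])):
        d=d/np.linalg.norm(d);P=np.eye(3)-np.outer(d,d);A+=P;b+=P@c
    return np.linalg.solve(A,b)
def proj(i,P):
    q=np.atleast_2d(P)@i["extrinsics"][:3,:3].T+i["extrinsics"][:3,3]
    n=np.c_[q[:,0],-q[:,1],-q[:,2]]
    return cv2.projectPoints(n,np.zeros(3),np.zeros(3),i["K"],D(i))[0].reshape(-1,2)
def blob(m):
    n,l,s,c=cv2.connectedComponentsWithStats(m.astype(np.uint8));k=1+np.argmax(s[1:,4]);return c[k],s[k],l==k
E
python3 - <<'E'
from h import *
out={}
for n,(x,y,w,h) in dict(scene=(150,150,150,120),side=(140,150,150,140)).items():
    a=cv2.imread(f"pics/{n}.png");i=r.camera_info(n);c=a[y:y+h,x:x+w]
    H=cv2.cvtColor(c,cv2.COLOR_BGR2HSV);hh,s,v=cv2.split(H)
    o={}
    for k,m in dict(blue=(abs(hh.astype(int)-112)<14)&(s>140)&(v>60),red=((hh<8)|(hh>172))&(s>150)&(v>80)).items():
        ce,st,_=blob(m);o[k]=ce+[x,y];print(n,k,o[k],st+np.array([x,y,0,0,0]))
    out[n]=(i,o)
    z=cv2.resize(c,None,fx=4,fy=4,interpolation=cv2.INTER_CUBIC);cv2.imwrite(f"pics/z{n}.png",z)
for k in("blue","red"):print(k,tri(out["scene"][0],out["scene"][1][k],out["side"][0],out["side"][1][k]))
E
```

```text
scene blue [282.2027027  175.09459459] [278 170   9  14  74]
scene red [197.75       241.32075472] [192 229  13  26 212]
side blue [266.47876448 180.53667954] [262 167  10  28 259]
side red [213.08230453 263.5308642 ] [207 250  12  27 243]
blue [ 0.54036618 -0.10434021  0.06737942]
red [0.62568121 0.11146136 0.03330947]
```

View pics/zscene.png

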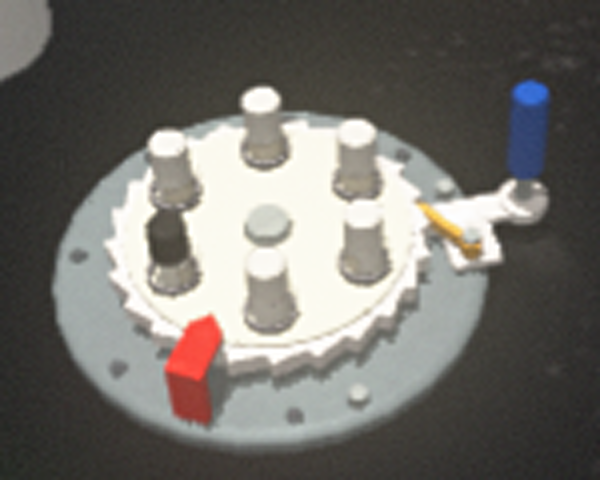

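View pics/zside.png

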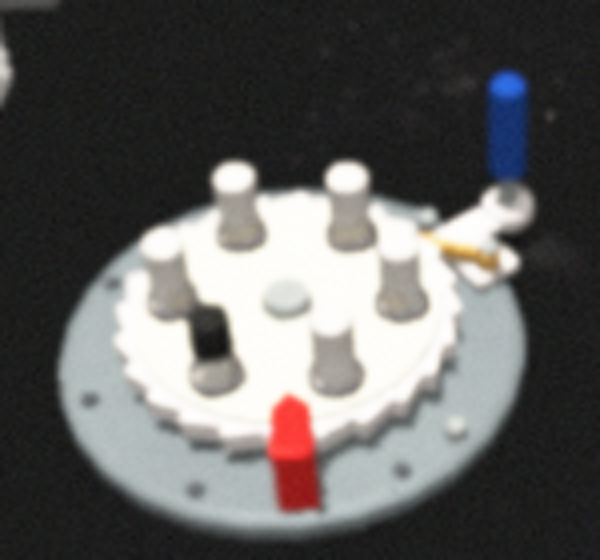

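Scene crop (4x): grip top (531,92), white cap tops (261,97), (356,129), (169,140), (365,212), (266,262), black cap about (166,216), red tip (209,318). Side crop: grip top (508,84), caps (235,176), (348,176), (164,240), (398,243), (333,315), black (209,317), red tip (290,402).

```bash
python3 - <<'E'
from h import *
from scipy.optimize import least_squares
d=dict(scene=((150,150),[(261,97),(356,129),(169,140),(365,212),(266,262),(166,216)],(531,92),(209,320)),
 side=((140,150),[(235,176),(348,176),(164,240),(398,243),(333,315),(209,317)],(508,84),(290,402)))
ang=lambda p,c:np.arctan2(p[1]-c[1],p[0]-c[0])
for n,(o,caps,g,t) in d.items():
    i=r.camera_info(n);f=lambda p,z:plane(i,(np.array(p,float).reshape(-1,2)+.0)/4+np.array(o)-.375,z)
    C=f(caps,.081);s=least_squares(lambda q:np.hypot(*(C[:,:2]-q).T)-.058,C[:,:2].mean(0))
    c=s.x;G=f(g,.106)[0];T=f(t,.055)[0];a=[ang(p,c) for p in C]
    print(n,"c",c.round(4),"res",s.fun.round(3),"capang",np.round(a,3),np.round(np.mod(a,np.pi/3),3))
    print(" grip",G.round(4),np.hypot(*(G[:2]-c)),ang(G,c)," tip",T.round(4),np.hypot(*(T[:2]-c)),ang(T,c), "black->ptr",ang(T,c)-a[5])
E
```

```text
scene c [0.638  0.0157] res [ 0.001 -0.001  0.001  0.     0.001 -0.001] capang [-0.976 -2.017  0.043 -3.106  2.126  1.02 ] [0.071 0.078 0.043 0.036 0.031 1.02 ]
 grip [ 0.5332 -0.0824  0.106 ] 0.14352744280291788 -2.389652968064856  tip [0.625  0.0941 0.055 ] 0.07954423299414284 1.7352546367516735 black->ptr 0.7147863965897179
side c [0.6412 0.0199] res [-0.001  0.    -0.001 -0.    -0.001  0.   ] capang [-1.005 -2.052  0.02  -3.086  2.168  1.118] [0.043 0.043 0.02  0.055 0.073 0.071]
 grip [ 0.5356 -0.0796  0.106 ] 0.145102995263122 -2.3854504540178185  tip [0.6266 0.0993 0.055 ] 0.08070503618379872 1.7524332007190768 black->ptr 0.6343928785324635
```

```bash
cat >> h.py <<'E'
from scipy.spatial.transform import Rotation as Ro
def R(): return Ro.from_euler("xyz",r.get_obs()["eef_rot"]).as_matrix()
def need(p):
    o=r.get_obs();return (R().T@(np.array(p)-o["ee_pos"])).round(4)
E
python3 - <<'E'
from h import *
M=R();print(M.round(3));y=M[:,1];print("jaw angle",np.arctan2(y[1],y[0]))
print("shift to above grip",need([.534,-.081,.20]))
i=r.camera_info("scene")
for p in[(350,85),(328,120),(270,120),(380,178),(275,70),(408,155)]:print(p,plane(i,[p],0)[0].round(3))
E
```

```text
[[-0.     0.299 -0.954]
 [ 0.002 -0.954 -0.299]
 [-1.    -0.002 -0.   ]]
jaw angle -1.267003711184671
shift to above grip [ 0.0314 -0.3873 -0.4852]
(350, 85) [ 0.557 -0.657  0.   ]
(328, 120) [ 0.553 -0.445  0.   ]
(270, 120) [ 0.698 -0.364  0.   ]
(380, 178) [ 0.353 -0.284  0.   ]
(275, 70) [ 0.807 -0.621  0.   ]
(408, 155) [ 0.31  -0.407 -0.   ]
```

Call:
send_rows(rows=[0, 0, -0.02, -0.025, 0, 0, 0, -0.045, -0.055, 2, 0, 0, -0.068, -0.085, 4, 0, 0, -0.09, -0.115, 6, 0, 0, -0.113, -0.143, 8, 0, 0, -0.135, -0.17, 10, 0, 0, -0.158, -0.2, 10, 0, 0, -0.18, -0.226, 10, 0, 0, -0.203, -0.255, 10, 0, 0, -0.225, -0.283, 10, 0, 0, -0.25, -0.312, 10, 0, 0, -0.27, -0.34, 10])

```text
time: 1.1
ee_pos: [0.4307, -0.2339, 0.2308]
eef_rot: [-1.315, 1.567, 1.956]
ft_force: [0.3, 0.0, 0.2]
grip_width: 0.0854
```

```bash
python3 - <<'E'
from h import *
M=R();y=M[:,1];print("jaw angle",np.arctan2(y[1],y[0]))
print("shift to above grip",need([.534,-.081,.20]))
E
```

```text
jaw angle -1.4414768841923025
shift to above grip [ 0.0311 -0.1381 -0.1222]
```

Call:
send_rows(rows=[0, 0.005, -0.025, -0.022, 0, 0, 0.01, -0.05, -0.044, 0, 0, 0.015, -0.075, -0.066, 0, 0, 0.02, -0.1, -0.088, 0, 0, 0.025, -0.12, -0.108, 0, 0, 0.03, -0.132, -0.118, 0, 0, 0.031, -0.138, -0.122, 0, 0, 0.031, -0.138, -0.122, 0, 0, 0.031, -0.138, -0.122, 0])

```text
time: 1.85
ee_pos: [0.5333, -0.0813, 0.2]
eef_rot: [-1.033, 1.567, 2.238]
ft_force: [-0.0, 0.1, 0.6]
grip_width: 0.0853
```

```bash
python3 - <<'E'
from h import *
i=r.camera_info("wrist");a=r.camera("wrist");cv2.imwrite("pics/w1.png",a)
print(r.get_obs()["ee_pos"],i["K"][0],i["k1"],proj(i,[[.534,-.081,.106],[.6395,.018,.038]]))
E
```

```text
[ 0.53328605 -0.08187013  0.20017449] [331.24167488   0.         255.99219954] -0.0031368711293751623 [[256.52241422 192.65180112]
 [156.4849753   35.92028479]]
```

View pics/w1.png

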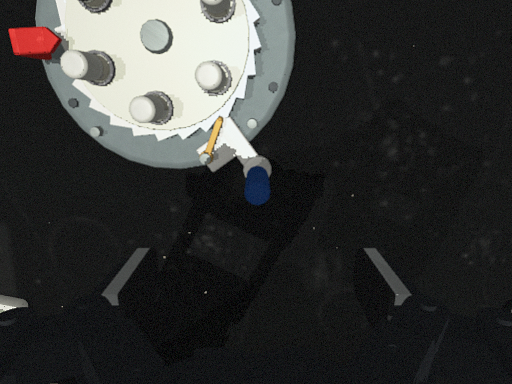

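The wrist view shows the grip top at (257,193) and the hub at (155,36), both within about 2 px of the prediction. Descending.

Call:
send_rows(rows=[60, 0.03, 0, 0, 0, 60, 0.06, 0, 0, 0, 60, 0.09, 0, 0, 0, 90, 0.12, 0, 0, 0, 120, 0.135, 0, 0, 0, 160, 0.14, 0, 0, 0, 165, 0.14, 0, 0, 0, 165, 0.14, 0, 0, 0, 165, 0.14, 0, 0, 0, 165, 0.14, 0, 0, 0])

```text
time: 2.73
ee_pos: [0.534, -0.0821, 0.0617]
eef_rot: [-2.203, 1.569, 1.067]
ft_force: [0.0, -1.0, -0.2]
grip_width: 0.0299
```

```bash
python3 - <<'E'
from h import *
i=r.camera_info("wrist");a=r.camera("wrist")
t=plane(i,[(62,42)],.055)
o=r.get_obs();print(o["grip_width"],o["ee_pos"],o["ft_force"])
c=np.array([.6395,.018])
for b in -np.array([2.387,2.65,2.9,3.15,3.4,3.6,3.63,3.68]): print(b.round(3),need([*(c+.145*np.array([np.cos(b),np.sin(b)])),.06]))
E
```

```text
0.03025480321710449 [ 0.53389505 -0.08193002  0.06156916] [ 0.33762383  0.30131234 -0.15394779]
-2.387 [ 0.0016 -0.0006 -0.    ]
-2.65 [ 0.0016 -0.0341  0.018 ]
-2.9 [ 0.0017 -0.0692  0.0265]
-3.15 [ 0.0017 -0.1054  0.0261]
-3.4 [ 0.0018 -0.1403  0.0167]
-3.6 [ 0.0019 -0.1659  0.0031]
-3.63 [ 0.0019 -0.1695  0.0007]
-3.68 [ 0.0019 -0.1753 -0.0037]
```

Call:
send_rows(rows=[165, 0, -0.008, 0.004, 0, 165, 0, -0.02, 0.011, 0, 165, 0, -0.034, 0.018, 0, 165, 0, -0.046, 0.022, 0, 165, 0, -0.058, 0.025, 0, 165, 0, -0.07, 0.0265, 0, 165, 0, -0.082, 0.027, 0, 165, 0, -0.094, 0.027, 0, 165, 0, -0.105, 0.026, 0, 165, 0, -0.117, 0.024, 0, 165, 0, -0.128, 0.021, 0, 165, 0, -0.14, 0.017, 0])

```text
time: 3.78
ee_pos: [0.4993, 0.0559, 0.0617]
eef_rot: [-2.117, 1.569, 1.153]
ft_force: [0.5, -0.5, 0.7]
grip_width: 0.0304
```

```bash
python3 - <<'E'
from h import *
o=r.get_obs();print(o["grip_width"],o["ee_pos"],o["ft_force"])
c=np.array([.6395,.018])
for b in -np.array([3.4,3.5,3.55,3.6,3.65,3.7,3.75]): print(b.round(3),need([*(c+.145*np.array([np.cos(b),np.sin(b)])),.06]))
a=r.camera("scene");cv2.imwrite("pics/s2.png",cv2.resize(a[140:280,140:310],None,fx=4,fy=4,interpolation=cv2.INTER_CUBIC))
E
```

```text
0.030360714682669473 [0.49928187 0.05588588 0.06173495] [ 0.47189888 -0.5333054   0.67886588]
-3.4 [0.0017 0.0008 0.0001]
-3.5 [ 0.0018 -0.0123 -0.0061]
-3.55 [ 0.0018 -0.0186 -0.0096]
-3.6 [ 0.0018 -0.0247 -0.0135]
-3.65 [ 0.0018 -0.0307 -0.0176]
-3.7 [ 0.0018 -0.0364 -0.0221]
-3.75 [ 0.0018 -0.0419 -0.0268]
```

View pics/s2.png

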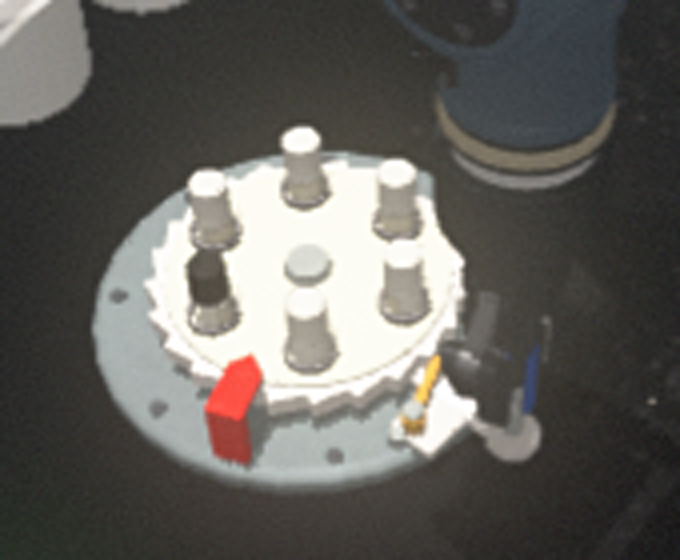

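The carousel is unmoved (black cap at the same pixel), and the lever follows in the cage. Now on to the stop, watching force.

Call:
send_rows(rows=[165, 0, -0.006, -0.003, 0, 165, 0, -0.012, -0.006, 0, 165, 0, -0.018, -0.01, 0, 165, 0, -0.024, -0.013, 0, 165, 0, -0.028, -0.016, 0, 165, 0, -0.031, -0.018, 0, 165, 0, -0.031, -0.018, 0])

```text
time: 4.42
ee_pos: [0.5153, 0.0893, 0.0619]
eef_rot: [2.915, 1.566, -0.094]
ft_force: [2.0, -7.0, -1.7]
grip_width: 0.0299
```

Call:
send_rows(rows=[165, 0, -0.002, -0.0016, 0, 165, 0, -0.004, -0.003, 0, 165, 0, -0.006, -0.005, 0, 165, 0, -0.006, -0.005, 0])

```text
time: 4.75
ee_pos: [0.5254, 0.0924, 0.0622]
eef_rot: [2.663, 1.554, -0.344]
ft_force: [7.8, -12.7, -8.0]
grip_width: 0.0299
```

```bash
python3 - <<'E'
from h import *
o=r.get_obs();print(o["ee_pos"],o["ft_force"]);print(R().round(3))
c=np.array([.6395,.018])
a=r.camera("scene");b=r.camera("side");ia=r.camera_info("scene");ib=r.camera_info("side")
f=lambda a,x,y,w,h:cv2.resize(a[y:y+h,x:x+w],None,fx=4,fy=4,interpolation=cv2.INTER_CUBIC)
cv2.imwrite("pics/s3.png",np.hstack([f(a,200,190,100,100),f(b,190,190,100,100)]))
cv2.imwrite("pics/s3s.png",a);cv2.imwrite("pics/s3d.png",b)
for ang in(-3.6,-3.65,-3.7):
  p=[*(c+.145*np.array([np.cos(ang),np.sin(ang)])),.05]
  print(ang,(proj(ia,[p])-[200,190])*4,(proj(ib,[p])-[190,190])*4+[400,0])
E
```

```text
[0.52536398 0.09238566 0.06220135] [  7.77942911 -12.74257062  -7.96922505]
[[ 0.016  0.135 -0.991]
 [-0.006 -0.991 -0.135]
 [-1.     0.008 -0.015]]
-3.6 [[222.11881005 236.61108292]] [[743.67600185 231.41483743]]
-3.65 [[209.77832097 243.47122883]] [[735.8566263  241.38402532]]
-3.7 [[196.95052575 249.85421767]] [[727.27878068 251.14641015]]
```

View pics/s3.png

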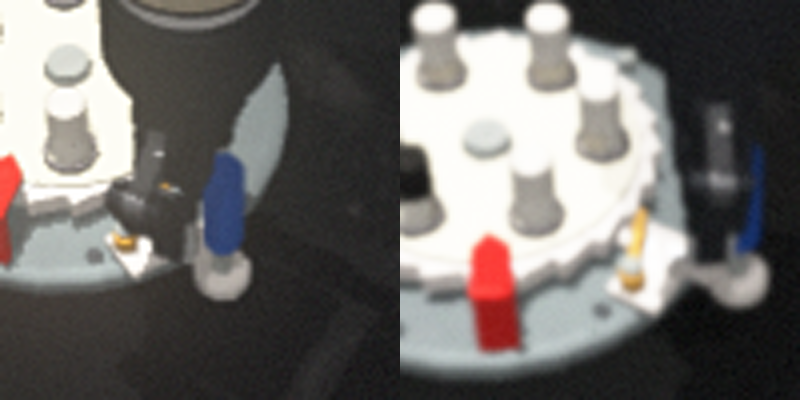

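```bash
python3 - <<'E'
from h import *
o=r.get_obs();print(o["joint_positions"].round(3),need([.511,.086,.062]),need([.507,.089,.062]))
E
```

```text
[-0.032  0.666  1.804 -0.007  0.654  1.409] [-0.      0.0047  0.0157] [-0.0001  0.0012  0.0193]
```

Call:
send_rows(rows=[165, 0, 0.002, 0.006, 0, 165, 0, 0.003, 0.012, 0, 165, 0, 0.003, 0.017, 0, 165, 0, 0.003, 0.017, 6, 165, 0, 0.003, 0.017, 12, 165, 0, 0.003, 0.017, 18, 165, 0, 0.003, 0.017, 24, 165, 0, 0.003, 0.017, 30, 165, 0, 0.003, 0.017, 35, 165, 0, 0.003, 0.017, 35, 165, 0, 0.003, 0.017, 35])

```text
time: 5.77
ee_pos: [0.5084, 0.088, 0.062]
eef_rot: [-2.94, 1.555, -0.272]
ft_force: [-0.3, 0.4, -0.2]
grip_width: 0.0302
```

```bash
python3 - <<'E'
from h import *
o=r.get_obs();print(o["ee_pos"],o["ft_force"],R().round(2))
for q in((.511,.085),(.513,.089),(.517,.0965)):print(need([*q,.061]))
i=r.camera_info("wrist");a=r.camera("wrist");cv2.imwrite("pics/w4.png",a)
c=np.array([.6395,.018]);
for b in(-3.55,-3.6,-3.65): print(b,proj(i,[*(c+.145*np.array([np.cos(b),np.sin(b)])),.106]))
E
```

```text
[0.50836118 0.08798479 0.06198419] [-0.33248654  0.39536998 -0.18973844] [[ 0.02 -0.46 -0.89]
 [-0.   -0.89  0.46]
 [-1.   -0.   -0.02]]
[ 0.001   0.0015 -0.0037]
[ 0.0011 -0.003  -0.0036]
[ 0.0011 -0.0115 -0.0038]
-3.55 [[288.9103176  295.81875675]]
-3.6 [[267.69254971 296.53300602]]
-3.65 [[246.48767117 296.31123738]]
```

View pics/w4.png

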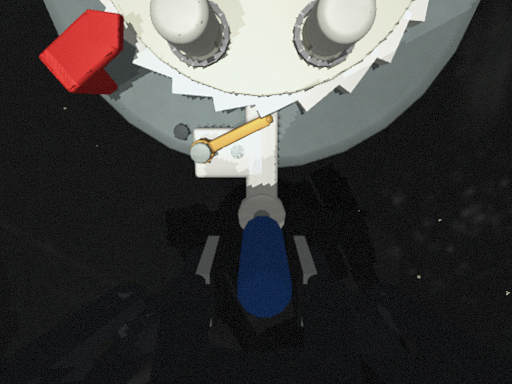

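Wrist view: grip top at (265,294), so angle about -3.606, with the tool aligned tangentially. I'll push again to confirm the stop.

Call:
send_rows(rows=[165, 0, -0.003, -0.003, 0, 165, 0, -0.006, -0.003, 0, 165, 0, -0.009, -0.003, 0, 165, 0, -0.012, -0.003, 0, 165, 0, -0.012, -0.003, 0, 165, 0, -0.012, -0.003, 0])

```text
time: 6.32
ee_pos: [0.5083, 0.0919, 0.0617]
eef_rot: [1.77, 1.557, -1.84]
ft_force: [-13.2, -26.7, 11.5]
grip_width: 0.0302
```

```bash
python3 - <<'E'
from h import *
o=r.get_obs();print(o["ee_pos"],o["ft_force"],o["joint_positions"].round(3))
i=r.camera_info("wrist");a=r.camera("wrist");cv2.imwrite("pics/w5.png",a)
H=cv2.cvtColor(a,cv2.COLOR_BGR2HSV);h,s,v=cv2.split(H)
for f in("w4","w5"):
  H=cv2.cvtColor(cv2.imread(f"pics/{f}.png"),cv2.COLOR_BGR2HSV);h,s,v=cv2.split(H)
  ce,st,_=blob((abs(h.astype(int)-112)<14)&(s>140)&(v>40));print(f,ce,st)
c=np.array([.6395,.018]);
for b in(-3.55,-3.6,-3.65): print(b,proj(i,[*(c+.145*np.array([np.cos(b),np.sin(b)])),.106]))
E
```

```text
[0.50831588 0.09187122 0.06172546] [-13.23220694 -26.67631903  11.50821371] [-0.03   0.659  1.833 -0.021  0.654  2.026]
w4 [263.41674188 269.11394404] [ 237  216   55  102 4432]
w5 [272.45177778 266.03933333] [ 247  213   57  102 4500]
-3.55 [[301.334138  293.0300344]]
-3.6 [[280.05189457 293.82849839]]
-3.65 [[258.7526789  293.69273337]]
```

The stop is confirmed: 30 N straight back along the tangent, with the grip fixed at about -3.61. Now the forward stroke.

```bash
cat >> h.py <<'E'
C=np.array([.6395,.018])
def arc(bs,jaw0=None):
    M=R();y=-M[:,1];a0=np.arctan2(y[1],y[0])
    for b in bs:
        n=need([*(C+.145*np.array([np.cos(b),np.sin(b)])),.061])
        t=b+np.pi*2-np.pi/2   # clockwise tangent direction angle
        print(round(b,3),n,"roll",round(np.degrees((a0-t+np.pi)%(2*np.pi)-np.pi),1))
def look(name):
    a=r.camera("scene");b=r.camera("side");cv2.imwrite(f"pics/{name}s.png",a);cv2.imwrite(f"pics/{name}d.png",b)
E
python3 - <<'E'
from h import *
arc(np.arange(-3.61,-3.1,.04))
E
```

```text
-3.61 [ 0.0008  0.0066 -0.0054] roll 0.0
-3.57 [ 0.0009  0.0124 -0.0055] roll -2.3
-3.53 [ 0.001   0.0182 -0.0058] roll -4.6
-3.49 [ 0.001   0.024  -0.0064] roll -6.9
-3.45 [ 0.0011  0.0297 -0.0072] roll -9.2
-3.41 [ 0.0012  0.0354 -0.0083] roll -11.4
-3.37 [ 0.0013  0.0411 -0.0095] roll -13.7
-3.33 [ 0.0014  0.0467 -0.011 ] roll -16.0
-3.29 [ 0.0014  0.0523 -0.0127] roll -18.3
-3.25 [ 0.0015  0.0577 -0.0147] roll -20.6
-3.21 [ 0.0016  0.0631 -0.0168] roll -22.9
-3.17 [ 0.0017  0.0684 -0.0192] roll -25.2
-3.13 [ 0.0017  0.0736 -0.0218] roll -27.5
```

Call:
send_rows(rows=[165, 0, 0.006, -0.005, 0, 165, 0, 0.012, -0.0055, -2, 165, 0, 0.018, -0.006, -4.5, 165, 0, 0.024, -0.0065, -7, 165, 0, 0.03, -0.0072, -9, 165, 0, 0.0355, -0.0083, -11.5, 165, 0, 0.041, -0.0095, -14, 165, 0, 0.0467, -0.011, -16, 165, 0, 0.0523, -0.0127, -18.5, 165, 0, 0.0577, -0.0147, -20.5, 165, 0, 0.063, -0.0168, -23, 165, 0, 0.0684, -0.0192, -25])

```text
time: 7.37
ee_pos: [0.4945, 0.0224, 0.0625]
eef_rot: [1.284, 1.558, -1.887]
ft_force: [0.1, 1.2, -2.0]
grip_width: 0.03
```

```bash
python3 - <<'E'
from h import *
o=r.get_obs();print(o["ee_pos"],o["ft_force"])
look("f1")
o4=lambda n,x,y,w,h:cv2.resize(cv2.imread(f"pics/{n}.png")[y:y+h,x:x+w],None,fx=4,fy=4,interpolation=cv2.INTER_CUBIC)
cv2.imwrite("pics/f1.png",np.vstack([o4("f1s",160,180,100,75),o4("f1d",160,195,100,75)]))
arc(np.arange(-3.21,-2.68,.04))
E
```

```text
[0.49452384 0.02244617 0.06249261] [ 0.09831396  1.19235836 -1.9962592 ]
-3.21 [ 0.0015 -0.0062  0.0003] roll 2.1
-3.17 [ 0.0016 -0.0004  0.0004] roll -0.2
-3.13 [0.0017 0.0054 0.0003] roll -2.5
-3.09 [ 0.0018  0.0112 -0.0001] roll -4.8
-3.05 [ 0.0018  0.017  -0.0007] roll -7.1
-3.01 [ 0.0019  0.0227 -0.0015] roll -9.4
-2.97 [ 0.002   0.0284 -0.0026] roll -11.7
-2.93 [ 0.002   0.0341 -0.0039] roll -14.0
-2.89 [ 0.0021  0.0397 -0.0054] roll -16.3
-2.85 [ 0.0022  0.0452 -0.0071] roll -18.5
-2.81 [ 0.0022  0.0507 -0.0091] roll -20.8
-2.77 [ 0.0023  0.056  -0.0113] roll -23.1
-2.73 [ 0.0024  0.0613 -0.0136] roll -25.4
-2.69 [ 0.0024  0.0665 -0.0162] roll -27.7
```

View pics/f1.png

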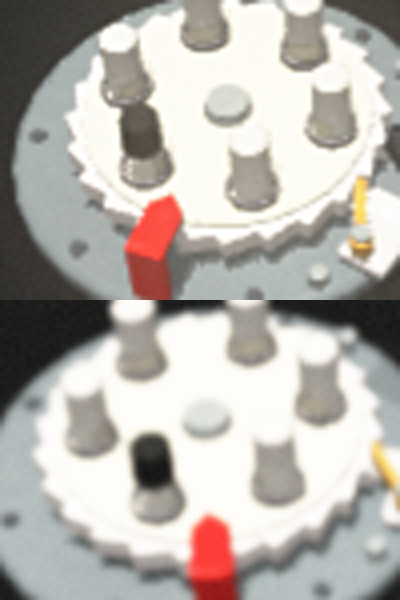

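Both crops show the black cap advancing toward the red tip (scene (139,125), side (150,462) in the crop), still well short.

```bash
cat >> h.py <<'E'
CC=dict(s=np.array([.638,.0157]),d=np.array([.6412,.0199])) # centre as each camera sees it
def gap(fs,fd):
    for k,f,n in(("s",fs,"scene"),("d",fd,"side")):
        a=cv2.imread(f"pics/{f}.png");i=r.camera_info(n);c=CC[k]
        t=np.linspace(0,6.28,60)
        poly=proj(i,np.c_[c[0]+.066*np.cos(t),c[1]+.066*np.sin(t),t*0+.07])
        m=np.zeros(a.shape[:2],np.uint8);cv2.fillPoly(m,[poly.astype(np.int32)],1)
        g=a.max(2)
        ce,st,_=blob((m>0)&(g<75));p=plane(i,[ce],.073)[0,:2]-c
        T=dict(s=1.735,d=1.752)[k];an=np.arctan2(p[1],p[0])
        print(n,ce.round(1),st[2:],"r",np.hypot(*p).round(4),"ang",an.round(3),"gap",(T-an).round(3))
E
python3 - <<'E'
from h import *
gap("scene","side");gap("f1s","f1d")
E
```

```text
scene [203. 178.] [15  6 20] r 0.0626 ang -0.539 gap 2.274
side [212.5 194.2] [16  5 74] r 0.0577 ang -1.506 gap 3.258
scene [222.9 175.7] [16  3 27] r 0.0619 ang -1.256 gap 2.991
side [207.2 194.5] [17  6 77] r 0.0579 ang -1.317 gap 3.069
```

```bash
sed -i 's/t=np.linspace(0,6.28,60)/t=np.linspace(0.5,2.4,40)/; s/(m>0)&(g<75)/(m>0)\&(g<85)/' h.py
sed -i 's/^        m=np.zeros(a.shape\[:2\],np.uint8);/        poly=np.r_[poly,proj(i,[*c,.07])];m=np.zeros(a.shape[:2],np.uint8);/; s/\.066\*/.072*/g' h.py
python3 - <<'E'
from h import *
gap("scene","side");gap("f1s","f1d")
E
```

```text
scene [191.5 211.7] [ 9  8 47] r 0.0644 ang 1.231 gap 0.504
side [192. 233.] [ 9 13 99] r 0.0609 ang 1.137 gap 0.615
scene [194.2 215.2] [ 8  7 31] r 0.067 ang 1.397 gap 0.338
side [197.7 235.1] [ 9 12 91] r 0.0616 ang 1.345 gap 0.407
```

Call:
send_rows(rows=[165, 0, 0.0055, 0, -2.5, 165, 0, 0.011, 0, -5, 165, 0, 0.017, -0.0007, -7, 165, 0, 0.0227, -0.0015, -9.5, 165, 0, 0.0284, -0.0026, -11.5, 165, 0, 0.034, -0.004, -14, 165, 0, 0.0385, -0.005, -16, 165, 0, 0.042, -0.006, -17.5, 165, 0, 0.042, -0.006, -17.5])

```text
time: 8.22
ee_pos: [0.4998, -0.0205, 0.063]
eef_rot: [1.052, 1.558, -1.816]
ft_force: [0.7, 0.5, -0.4]
grip_width: 0.0299
```

```bash
python3 - <<'E'
from h import *
o=r.get_obs();print(o["ee_pos"],o["ft_force"])
look("f2");gap("f2s","f2d")
o4=lambda n,x,y,w,h:cv2.resize(cv2.imread(f"pics/{n}.png")[y:y+h,x:x+w],None,fx=6,fy=6,interpolation=cv2.INTER_CUBIC)
cv2.imwrite("pics/f2.png",np.hstack([o4("f2s",165,185,65,75),o4("f2d",170,200,65,75)]))
arc(np.arange(-2.89,-2.5,.02))
E
```

```text
[ 0.49984313 -0.0204776   0.06304041] [ 0.70655906  0.51430275 -0.43157096]
scene [198.2 218.4] [2 4 5] r 0.0691 ang 1.573 gap 0.162
side [206.2 235.8] [ 9 12 94] r 0.0608 ang 1.608 gap 0.144
-2.89 [ 0.0021 -0.0023  0.0001] roll 1.2
-2.87 [0.0022 0.0006 0.0002] roll 0.0
-2.85 [0.0022 0.0035 0.0001] roll -1.1
-2.83 [0.0022 0.0064 0.    ] roll -2.2
-2.81 [ 0.0023  0.0093 -0.0001] roll -3.4
-2.79 [ 0.0023  0.0122 -0.0003] roll -4.5
-2.77 [ 0.0023  0.0151 -0.0006] roll -5.7
-2.75 [ 0.0024  0.018  -0.0009] roll -6.8
-2.73 [ 0.0024  0.0208 -0.0012] roll -8.0
-2.71 [ 0.0024  0.0237 -0.0017] roll -9.1
-2.69 [ 0.0025  0.0266 -0.0022] roll -10.3
-2.67 [ 0.0025  0.0294 -0.0027] roll -11.4
-2.65 [ 0.0025  0.0323 -0.0033] roll -12.6
-2.63 [ 0.0025  0.0351 -0.004 ] roll -13.7
-2.61 [ 0.0026  0.0379 -0.0047] roll -14.8
-2.59 [ 0.0026  0.0407 -0.0055] roll -16.0
-2.57 [ 0.0026  0.0435 -0.0063] roll -17.1
-2.55 [ 0.0027  0.0462 -0.0072] roll -18.3
-2.53 [ 0.0027  0.049  -0.0081] roll -19.4
-2.51 [ 0.0027  0.0517 -0.0091] roll -20.6
```

View pics/f2.png

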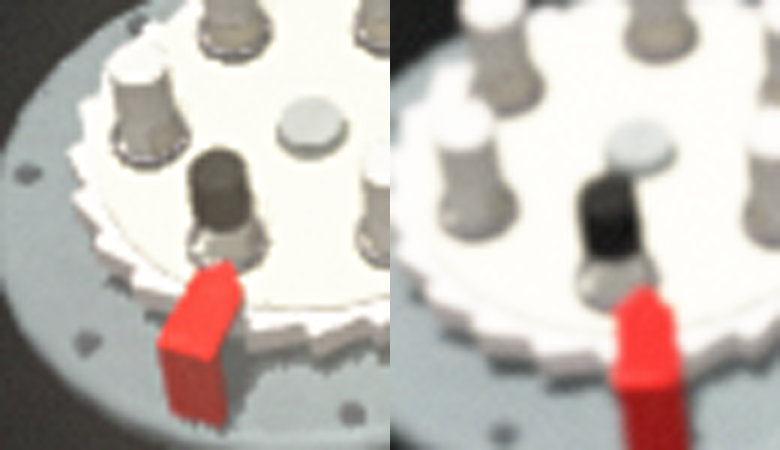

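```bash
python3 - <<'E'
from h import *
an=lambda v:np.arctan2(v[1],v[0]).round(3)
for n,k,o,cap,tip,back,hub in(("scene","s",(165,185),(218,161),(232,264),(188,350),(313,122)),("side","d",(170,200),(218,181),(255,289),(258,383),(252,142))):
    i=r.camera_info(n);f=lambda p,z:plane(i,[np.array(p)/6+np.array(o)-.417],z)[0,:2]
    c=CC[k];T=f(tip,.055);B=f(back,.055);K=f(cap,.081)
    print(n,"hub",[f(hub,z).round(4) for z in(.04,.044)],"cap",an(K-c),np.hypot(*(K-c)),"tip",an(T-c),"axisdir",an(B-T),"line miss mm",1e3*np.cross(np.r_[(B-T)/np.hypot(*(B-T)),0],np.r_[c-T,0])[2], "K",K,"T",T)
# initial and later masks of red: top face vs wrist w4 tip
i=r.camera_info("wrist");a=r.camera("wrist");cv2.imwrite("pics/w6.png",a)
E
```

```text
scene hub [array([0.6411, 0.0124]), array([0.6391, 0.0153])] cap 1.558 0.05650806962353972 tip 1.756 axisdir 1.749 line miss mm -0.49577786207874625 K [0.63869939 0.07220374] T [0.6239828 0.0905686]
side hub [array([0.6418, 0.014 ]), array([0.6409, 0.018 ])] cap 1.594 0.05300391460667948 tip 1.754 axisdir 1.742 line miss mm -0.8900849976194048 K [0.63997881 0.07288984] T [0.62757649 0.0934517 ]
```

View pics/w6.png

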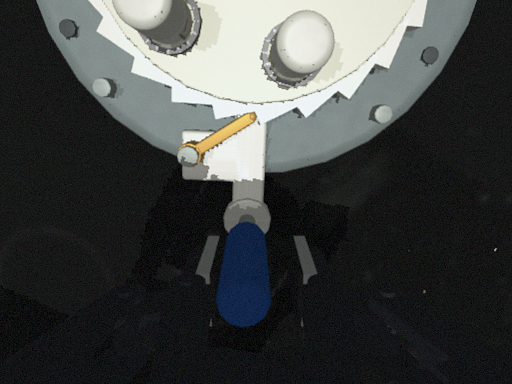

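The wrist view shows a white cap top at about (306,40) and the grip at (243,300). The gap is about 0.17 rad. I'll advance 0.12, then lift to look from straight above.

Call:
send_rows(rows=[165, 0, 0.004, 0, -1.5, 165, 0, 0.008, 0, -3, 165, 0, 0.012, -0.0003, -4.5, 165, 0, 0.015, -0.0006, -5.5, 165, 0, 0.018, -0.001, -6.5, 165, 0, 0.018, -0.001, -6.5, 165, 0, 0.013, -0.001, -6.5, 165, 0, 0.013, -0.001, -6.5])

```text
time: 9.03
ee_pos: [0.5041, -0.0319, 0.0635]
eef_rot: [0.978, 1.558, -1.778]
ft_force: [-0.7, -0.3, -1.2]
grip_width: 0.0303
```

Call:
send_rows(rows=[120, 0, 0, 0, 0, 100, -0.03, 0, 0, 0, 100, -0.065, 0, 0, 0, 100, -0.1, 0, 0, 0, 100, -0.14, -0.02, -0.02, 0, 100, -0.17, -0.045, -0.045, 0, 100, -0.19, -0.07, -0.07, 0, 100, -0.19, -0.085, -0.085, 0, 100, -0.19, -0.085, -0.085, 0, 100, -0.19, -0.085, -0.085, 0])

```text
time: 9.87
ee_pos: [0.5516, 0.0827, 0.2525]
eef_rot: [1.103, 1.557, -1.649]
ft_force: [-0.7, -0.7, -0.7]
grip_width: 0.0516
```

```bash
python3 - <<'E'
from h import *
o=r.get_obs();print(o["time"],o["ee_pos"],o["ft_force"]);look("f3");gap("f3s","f3d")
i=r.camera_info("wrist");a=r.camera("wrist");cv2.imwrite("pics/w7.png",a)
print(proj(i,[[*C,.044],[.626,.0965,.055],[*(C+.058*np.array([np.cos(1.7),np.sin(1.7)])),.081]]))
H=cv2.cvtColor(a,cv2.COLOR_BGR2HSV);h,s,v=cv2.split(H);ce,st,_=blob(((h<8)|(h>172))&(s>150)&(v>60));print(ce,st)
E
```

```text
9.8667 [0.55161025 0.08269335 0.25247039] [-0.680528   -0.67995716 -0.70374826]
scene [201.9 219.7] [ 3  5 11] r 0.069 ang 1.695 gap 0.04
side [209.9 235.6] [ 9 13 96] r 0.0606 ang 1.721 gap 0.031
[[344.50426872 105.38275005]
 [269.19205532  87.64865407]
 [294.63847583  89.98687825]]
[252.04972376  85.38812155] [234  72  40  26 724]
```

```bash
python3 - <<'E'
from h import *
a=cv2.imread("pics/w7.png");cv2.imwrite("pics/w7c.png",cv2.resize(a[20:170,220:410],None,fx=4,fy=4,interpolation=cv2.INTER_CUBIC))
E
```

```text
(no output)
```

View pics/w7c.png

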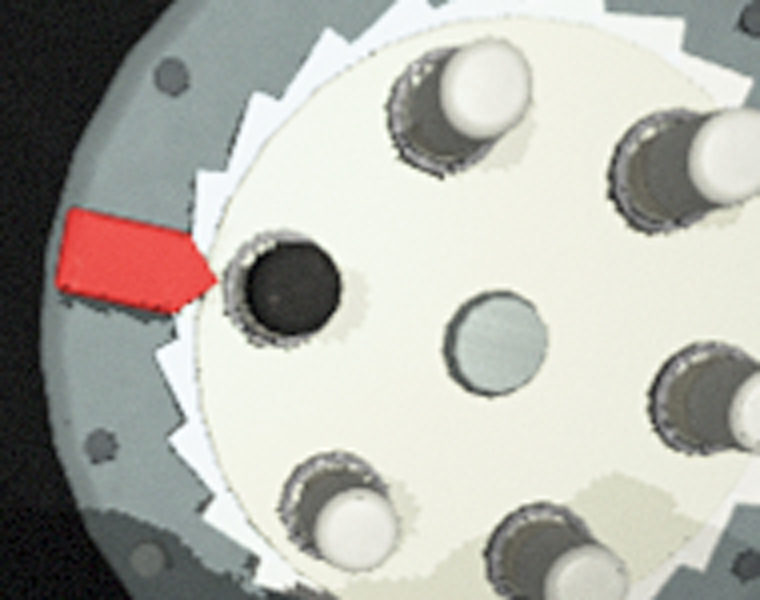

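The wrist crop (4x) shows the black cap at (292,288), white caps at (486,89), (735,157), (357,531) and (586,590), the hub at (497,344), and the red tip at (217,280) with back-edge middle at (63,248).

```bash
python3 - <<'E'
from h import *
from scipy.optimize import least_squares
i=r.camera_info("wrist");f=lambda p,z:plane(i,np.array(p,float).reshape(-1,2)/4+[220-.375,20-.375],z)[:,:2]
K=f([(292,288),(486,89),(735,157),(357,531),(586,590)],.081)
idx=np.array([0,-1,-2,1,2])  # clockwise seen from above in image => decreasing angle
for sgn in(1,-1):
  s=least_squares(lambda q:(K-(q[:2]+.058*np.c_[np.cos(q[2]+sgn*idx*np.pi/3),np.sin(q[2]+sgn*idx*np.pi/3)])).ravel(),[*C,1.7]);print(s.x,1e3*np.sqrt(s.cost*2/10))
  if s.cost<2e-5: best=s.x
c=best[:2];an=lambda v:np.arctan2(v[1],v[0])
T,B=f([(217,280),(63,248)],.055)
print("hub",f((497,344),.044),"tip",an(T-c),np.hypot(*(T-c)),"dir",an(B-T),"black",an(K[0]-c),"fit",best[2])
# seats (ring bottom-plane) check: black seat
S=f((283,288),.038)[0];print("seat",an(S-c),np.hypot(*(S-c)))
np.save("c.npy",best)
o=r.get_obs();print(o["joint_positions"].round(3));print(need([.5041,-.0319,.0635]))
E
```

```text
[0.63836944 0.01822616 1.71659889] 0.35487827357445995
[ 0.63488729  0.04116308 -1.41527127] 49.28654698276897
hub [[0.63879115 0.01807081]] tip 1.7407370771432953 0.07393481118577912 dir 1.7616049361431763 black 1.7163066115643755 fit 1.7165988886200325
seat 1.703777007547977 0.05598468650511637
[-0.048  0.414  1.58  -0.015  1.152  1.143]
[0.1892 0.085  0.0831]
```

Vial at 1.717 and pointer at about 1.748 (mean of all estimates), leaving 0.03 rad, or about 4.5 mm at the grip. I'll re-engage and nudge.

Call:
send_rows(rows=[100, 0, 0.03, 0.03, 0, 100, 0, 0.057, 0.056, 0, 100, 0, 0.078, 0.076, 0, 100, 0, 0.085, 0.083, 0, 100, 0.03, 0.085, 0.083, 0, 100, 0.065, 0.085, 0.083, 0, 100, 0.1, 0.085, 0.083, 0, 100, 0.135, 0.085, 0.083, 0, 110, 0.165, 0.085, 0.083, 0, 130, 0.185, 0.085, 0.083, 0, 150, 0.189, 0.085, 0.083, 0, 165, 0.189, 0.085, 0.083, 0])

```text
time: 11.02
ee_pos: [0.5029, -0.032, 0.0621]
eef_rot: [0.517, 1.556, -2.24]
ft_force: [0.2, 0.0, 0.4]
grip_width: 0.0301
```

Call:
send_rows(rows=[165, 0, 0, 0, 0, 165, 0, 0.002, 0, 0, 165, 0, 0.004, 0, 0, 165, 0, 0.006, 0, 0, 165, 0, 0.008, 0, 0, 165, 0, 0.008, 0, 0])

```text
time: 11.52
ee_pos: [0.5065, -0.0397, 0.0629]
eef_rot: [0.613, 1.556, -2.144]
ft_force: [-0.4, 0.3, 0.0]
grip_width: 0.03
```

```bash
python3 - <<'E'
from h import *
o=r.get_obs();print(o["time"],o["ft_force"],need([.5041,-.0319,.0635]));look("f4");gap("f4s","f4d")
E
```

```text
11.5167 [-0.44895467  0.31835992  0.03482371] [-0.0007 -0.0082 -0.0007]
scene [201. 218.] [1 1 1] r 0.0657 ang 1.64 gap 0.095
side [210.5 235.6] [ 9 13 94] r 0.0607 ang 1.74 gap 0.012
```

Call:
send_rows(rows=[165, 0, 0.0008, 0, 0, 165, 0, 0.0016, 0, 0, 165, 0, 0.0016, 0, 0, 165, 0, -0.002, 0, 0, 165, 0, -0.0035, 0, 0, 165, 0, -0.0035, 0, 0])

```text
time: 12.12
ee_pos: [0.5048, -0.0361, 0.0624]
eef_rot: [0.58, 1.556, -2.176]
ft_force: [0.1, 0.4, -0.2]
grip_width: 0.03
```

Call:
send_rows(rows=[120, 0, 0, 0, 0, 100, -0.03, 0, 0, 0, 100, -0.065, 0, 0, 0, 100, -0.1, 0, 0, 0, 100, -0.14, -0.02, -0.02, 0, 100, -0.17, -0.045, -0.045, 0, 100, -0.19, -0.07, -0.07, 0, 100, -0.19, -0.09, -0.08, 0, 100, -0.19, -0.09, -0.08, 0, 100, -0.19, -0.09, -0.08, 0, 100, -0.19, -0.09, -0.08, 0])

```text
time: 13.03
ee_pos: [0.5459, 0.0795, 0.2501]
eef_rot: [0.519, 1.554, -2.238]
ft_force: [0.1, 0.2, -1.4]
grip_width: 0.0523
```

```bash
python3 - <<'E'
from h import *
o=r.get_obs();print(o["time"],o["ee_pos"],o["ft_force"]);look("f5");gap("f5s","f5d")
an=lambda v:np.arctan2(v[1],v[0]);c=np.load("c.npy")[:2]
def meas(a,i):
    t=np.linspace(0,6.28,80);m=np.zeros(a.shape[:2],np.uint8)
    cv2.fillPoly(m,[proj(i,np.c_[c[0]+.075*np.cos(t),c[1]+.075*np.sin(t),t*0+.06]).astype(np.int32)],1)
    ce,st,_=blob((m>0)&(a.max(2)<60));K=plane(i,[ce],.081)[0,:2]-c
    H=cv2.cvtColor(a,cv2.COLOR_BGR2HSV);h,s,v=cv2.split(H);ce2,st2,_=blob(((h<8)|(h>172))&(s>150)&(v>120))
    Rd=plane(i,[ce2],.055)[0,:2]-c
    print("black",ce,st[2:],an(K),np.hypot(*K),"red",ce2,st2[2:],an(Rd),np.hypot(*Rd))
i=r.camera_info("wrist");a=r.camera("wrist");cv2.imwrite("pics/w8.png",a);meas(a,i)
E
```

```text
13.0333 [0.54590046 0.07953307 0.25006805] [ 0.10644847  0.19990363 -1.40654937]
scene [205.  220.1] [ 9  5 22] r 0.068 ang 1.788 gap -0.053
side [210.7 235.5] [ 9 13 97] r 0.0603 ang 1.746 gap 0.006
black [292.19422572  86.9816273 ] [ 24  24 381] 1.746904143283268 0.0590536430152359 red [251.3200569   78.75391181] [ 41  27 703] 1.7465096507993196 0.09650059043926887
```

Wrist check: black cap at 1.747 rad, red pointer centroid at 1.747 rad. The robot is clear, so I'll hand in.

```bash
python3 -c "
from rig import r
print(r.finish_job())"
```

```text
the job is handed in; nothing more can be done
None
```

The black-capped vial now stands at the red pointer, and the job was handed in at about 13 s with the gripper open and clear above the carousel.

- **Back stroke:** I caged the blue grip loosely between the fingers and swung the lever clockwise to its back stop. The first push ended off-line with the fingers sliding on the grip, so I realigned and pushed again. That gave about 30 N straight back along the travel and no further movement. A picture taken most of the way through the stroke showed the carousel unmoved. I took no separate measurement right at the stop.
- **Forward stroke:** I swung it anticlockwise in shrinking steps. I let go once about 0.03 rad short to look from above, then re-engaged for the last nudge and let go for good.
- **Last checks, from the wrist camera above:** black cap at 1.747 rad and pointer at 1.747 rad, with the cap at 59 mm radius (58 mm given).
- **Where the cameras differed:** the side camera gave 0.006 rad short, about 0.3 mm. The scene camera's automatic reading gave 0.05 rad past. I set that one aside because the cap was partly cut off in its mask and its measured radius was wrong. Earlier estimates of the pointer's direction ranged from 1.735 to 1.762 rad, so the true error could be up to about 1 mm.

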